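# Fit the U-bolt that clamps the post of the gas regulator stand

### The job

The post of the gas regulator stand still lacks its clamp: fit the square-bend U-bolt that lies on the stand's foot plate. Slide it round the foot of the square post so that one leg passes on each side and both go through the two holes of the back plate, push it fully home until its crown bears squarely on the post, and leave it there ready for its nuts. Leave everything else lying where it is.

Things in the scene. Friction and masses are not known exactly. Their poses are not given: they have to be found in the camera images.
- stand: Regulator stand, screwed to the bench. Origin on the bench under the post's centre; x points from the post to the back plate (the way the U-bolt is pushed), z up. Steel foot plate 8 mm thick, 210 wide, from x = -172 to 17.5 mm, plus two 45 mm wide toes back to x = 110 at y = 60 to 105 on either side; screw heads 3.5 mm high at its corners (-155, +-88) and (95, +-88).
- stand_post (a point): On the foot plate's top at the middle of the post's front face: 17.5 mm in front of the stand's origin, 8 mm above the bench. Square aluminium post, 35 x 35 mm, upright up to 50 mm above the bench, then leaning back at 45 degrees, away along +x, to 180 mm high. A brass regulator is on the left of its head: y = 17 to 117, z = 85 to 240, x = 75 to 175 mm.
- stand_holes (a point): On the front face of the back plate, midway between its two holes: 17.5 mm behind the post's centre, 13.5 mm above the bench. Plate upright against the post's rear, 6 mm thick, 120 wide, 46 high. Holes round, 15 mm, at 25.5 mm to either side of this point; a bar lying on the foot plate slides straight into them. Axes as the stand's.
- ubolt: The loose U-bolt: round steel bar of 10 mm, square bend, 0.1 to 0.2 kg, flat on the foot plate before the post, legs towards the post within 20 degrees. 94 mm long, 61 wide; legs 51 apart between centres (41 clear), ends rounded; crown straight for 33 mm, corners of 9 mm radius. Origin mid-crown on its centre line, at the underside; x along the legs to the tips, z up.
- ubolt_crown (a point): Middle of the crown, on the bar's centre line (5 mm above the U-bolt's underside). Fully home it lies 22.5 mm in front of the post's centre.
- ubolt_tips (a point): Midway between the ends of the two legs, 89 mm along the U-bolt's x from the crown's centre line, 5 mm above its underside.
- nut_a: Flange nut, 23 mm wide, 11 mm high, lying on the right toe of the foot plate. Origin under its centre. A bystander.
- nut_b: The same on the left toe. A bystander.
- ubolt_round: Another U-bolt, with a round bend, 94 mm wide and 130 mm long, 10 mm bar, lying flat on the bench beside the foot plate. Origin at the outside middle of its bow. It belongs elsewhere: a bystander.
- spanner: Steel open-ended spanner, 190 mm long, flat on the bench beside the foot plate, origin at its middle. A bystander.
- coupler_a: Keg coupler standing upright on its blue plastic skirt, 194 mm high, steel body and black lever reaching 110 mm to its own -x. Origin under its centre. A bystander.
- coupler_b: A second keg coupler, the same. A bystander.
- rinse_bottle: White plastic bottle, 68 mm wide, 170 mm high, standing on the bench. Origin under its centre. A bystander.
Not all that is in view belongs to the job. What is shaped like the ubolt but yellow is not meant.

How it is judged (in metres and radians):
At the end, for the whole second after the job is handed in: The U-bolt is round the post with both legs through the holes: crown within 5 mm of the post's front face, within 6 mm of the middle and lying on or within 5 mm of the foot plate; the middle of the tips at least 34 mm beyond the back plate and within 8 mm of the middle line; at rest (x of ubolt_crown in the frame of stand between -0.0275 and -0.019 m and y of ubolt_crown in the frame of stand between -0.006 and 0.006 m and z of ubolt_crown in the frame of stand below 0.019 m and x of ubolt_tips in the frame of stand above 0.058 m and y of ubolt_tips in the frame of stand between -0.008 and 0.008 m and z of ubolt_tips in the frame of stand below 0.022 m and linear speed of ubolt below 0.01 m/s); the robot touches nothing.
It fails at once if a bystander is moved more than 30 mm (distance of any of nut_a, nut_b, ubolt_round, spanner, coupler_a, coupler_b, rinse_bottle from where it was at the start of the episode above 0.03 m).
It also fails if it takes over 51 s, if anything falls off the work surface, if the arm or the gripper's body presses on something with over 40 N, if the wrist force passes 120 N, or if a joint passes its speed limit or range.

### The arm

A 7-joint arm with a two-finger parallel gripper is mounted at the origin on the work surface. World frame = base frame: x ahead of the robot, y to its left, z up, the work surface at z = 0. Lengths are in mm, angles in rad, forces in N, time in s.
With the tool pointing down it reaches from about 400 to 875 mm from the base axis. Payload 6.5 kg.
Tool frame: the origin (TCP) lies midway between the tips of the shut fingers; the grasp point (between the pads) lies behind it (arm.grasp_offset is the z of the grasp point in the tool frame, in mm); z points along the fingers, y is the line along which they close (so a half turn about z gives the same grasp; the last joint's range is limited). The gripper opens to 88 mm and grips with 3 to 60 N. Pads are 18 mm wide; open, the fingers measure 123 mm over their backs; the gripper's body (75 mm by 187 mm) begins 45 mm behind the grasp point.
Start: joints at [1.234, 0.536, -0.004, 1.538, 0.003, 1.067, -0.071], TCP at [173.873, -626.305, 238.716] pointing down, gripper open.
Joint ranges: [-2.7, 2.7], [-0.37, 2.16], [-1.27, 1.26], [0.24, 2.4], [-1.31, 4.45], [0.19, 1.91], [-2.76, 2.76]. Speed limits (rad/s): [2.39, 2.39, 3.14, 3.14, 3.14, 3.14, 3.14].

### API

Orientations are given as a rotation vector (axis times angle).
In Python, from workcell import arm gives the robot as it stands. The module is installed in compiled form; this text tells all that it offers.
- The arm moves only by the tool arm_command, never from a script. Its argument "moves" is a list that holds one entry, the list of rows, each a list of 7 numbers: the shift along the tool's x, y, z in m, then the turn, a rotation vector about the tool's x, y, z in rad, then the opening, from 0 (shut) to 1 (fully open). A call has 1 to 8 rows; each row shifts and turns the commanded pose from where the row before left it, along the tool's axes as they then stand; what a row does not reach is not made up. A row lasts 1/10 s, in which the tool goes at most 50 mm and 8.59 degrees, less where a joint would pass 70% of its speed; a pose out of reach is approached as far as the arm can. A call with a gripper value outside its range is refused whole. The fingers move at their own pace and stop on an object; "force" is the grip in N (left out, the last holds). Time passes only in rows, so rows that do not move let the fingers close. It gives the time, the measured TCP pose, the force, the opening and the grip force at its end, in the units of the state.
- arm.get_obs(): the state, without advancing time (a new reading comes with each control period).
- arm.read_camera(name): name is "scene" or "top" or "wrist"; returns a dict with "pixels" (384x512x3 uint8, red, green, blue), "mtx" (3x3 intrinsics, pixels), "R" (3x3) and "t" (3): a world point X has camera coordinates R X + t. Camera axes: x right, y down, z forward; pixel columns grow to the right and rows downward; lengths in mm; the calibration is good to about 2 mm. A picture is of the moment at which its call begins. There is no depth.
- arm.sign_off(): hands the job in; it is judged then, once.
The state is a dict: "clock": time; "joints": joint angles; "dq": joint speeds; "effort": joint torques, N m; "eef_pos": TCP position; "tcp_rot": TCP orientation; "wrist_force": force on the tool from outside, world axes, zero at the start; "wrist_torque": the same for the moment, N m; "grip_width": finger opening in mm; "gripper_force": force on a finger pad.
Only numpy, scipy, OpenCV 4.12 (cv2) and the standard library are available. Lean on these libraries where they do the work, as an engineer would, in place of code of your own. Each camera call takes 0.05 s, during which the arm holds its last target. There are 200 camera calls.

## Working session

There is one attempt and no reset: what is moved stays moved. The work goes in short steps, Python scripts to look and compute and a tool call to move; the robot and the scene stay as the last step left them, time stands still between calls to the robot, and variables do not carry over. Pictures are saved under pics/ and viewed, at most 10 in all, crops included, and the job is handed in when it is done.

Besides the shell and the picture viewer there is one more tool, called in YAML: its name, and indented under it one key for each argument. arm_command: Moves the arm, as the interface text tells. Its arguments: {"type":"object","properties":{"moves":{"type":"array"},"force":{"type":"number"}},"required":["moves"]}

```bash
mkdir -p pics
cat > h.py <<'E'
import numpy as np, cv2
from workcell import arm
from scipy.spatial.transform import Rotation as Rn
def ray(c,u,v,z):
    d=c["R"].T@np.linalg.inv(c["mtx"])@np.array([u,v,1.]); o=-c["R"].T@np.array(c["t"]).ravel()
    return o+d*(z-o[2])/d[2]
def proj(c,X):
    p=c["mtx"]@(c["R"]@np.array(X)+np.array(c["t"]).ravel()); return p[:2]/p[2]
E
python3 - <<'E'
from h import *
import pickle
d={n:arm.read_camera(n) for n in("top","scene")}
pickle.dump(d,open("cams.pkl","wb"))
for n in d: cv2.imwrite(f"pics/{n}0.png",cv2.resize(d[n]["pixels"][...,::-1],(800,600),interpolation=cv2.INTER_CUBIC)); print(n,d[n]["R"],d[n]["t"],d[n]["mtx"])
o=arm.get_obs(); print(o, arm.grasp_offset)
E
```

```text
top [[-2.06930655e-02 -9.99785876e-01  1.93890081e-06]
 [-9.99263485e-01  2.06821906e-02 -3.23223516e-02]
 [ 3.23153905e-02 -6.70786010e-04 -9.99477496e-01]] [ -3.53809235 568.99588613 959.44674414] [[350.92684799   0.         258.06797405]
 [  0.         350.92684799 190.39609662]
 [  0.           0.           1.        ]]
scene [[ 0.77718591  0.6292612   0.00352098]
 [ 0.53792484 -0.66145429 -0.52260414]
 [-0.32652555  0.4080546  -0.85256819]] [-434.50868068 -312.47152312 1889.403328  ] [[479.61877826   0.         252.37909687]
 [  0.         479.61877826 193.10075491]
 [  0.           0.           1.        ]]
{'clock': 0.1, 'joints': array([ 1.23379667,  0.53707097, -0.00445156,  1.53872788,  0.00259155,
        1.06733276, -0.07121057]), 'dq': array([-0.00052652, -0.0027803 , -0.00148748, -0.00149976, -0.0011464 ,
        0.00231863,  0.00117501]), 'effort': array([ 1.99048678e-03, -5.72070265e+01,  9.93594378e-01, -2.52227801e+01,
       -5.61995641e-02,  1.34629631e-02,  2.25786323e-05]), 'eef_pos': array([ 173.7293674 , -625.79004604,  237.95727819]), 'tcp_rot': array([-3.11133582e+00, -4.23975663e-01,  4.79371756e-04]), 'wrist_force': array([0.17715067, 1.17433864, 0.54519248]), 'wrist_torque': array([-0.03384607, -0.00029894,  0.00370591]), 'gripper_force': 0.0, 'grip_width': 88.21448266859028} -18.700000000000003
```

View pics/top0.png

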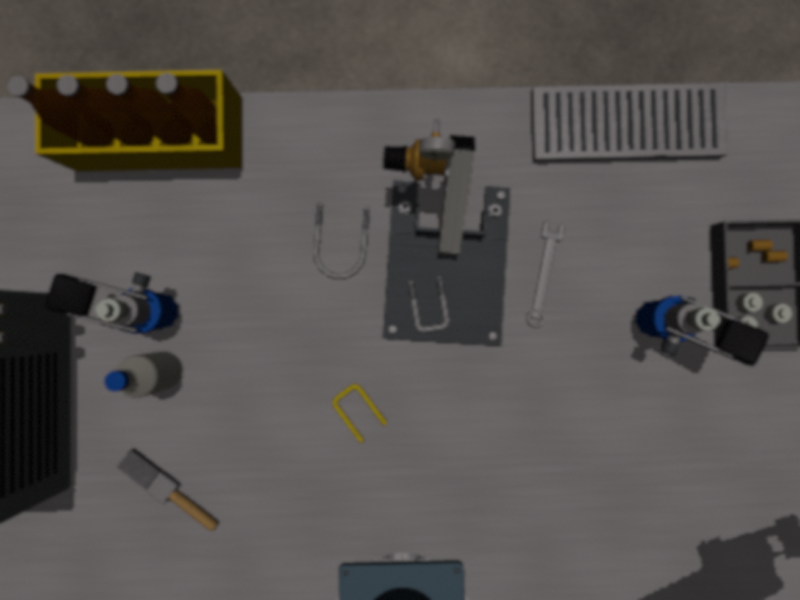

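View pics/scene0.png

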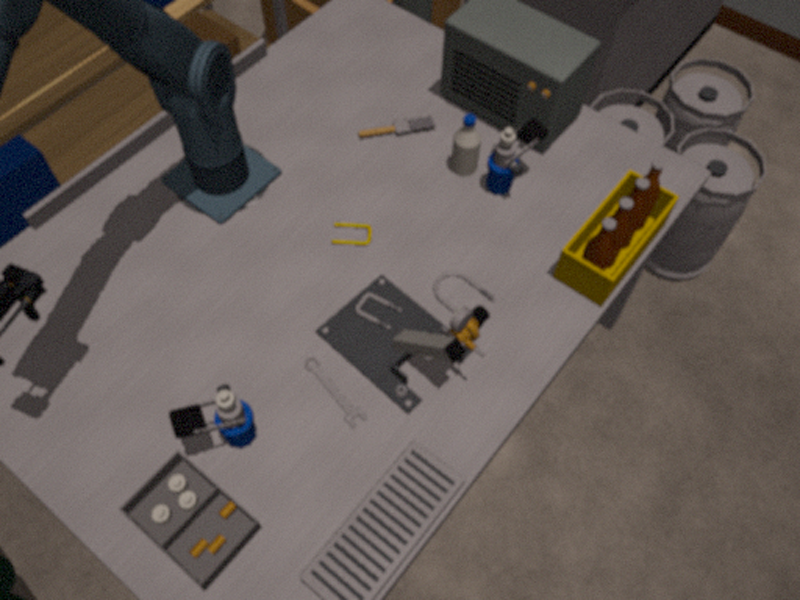

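Top view (800×600 frame): the foot plate spans (385–510, 180–345) with screw heads near (392,329), (493,336) and (501,195). The post runs up from about (450,250). There are three U-shapes:
- A grey square-bend one on the plate at (430,305), legs towards the post. This fits the description.
- A grey round-bend one on the bench at (340,240), a bystander.
- A yellow one at (358,412), not meant.

Next I'll confirm the first one in a crop and measure it.

Run:
```python
from h import *
import pickle
d=pickle.load(open("cams.pkl","rb")); c=d["top"]; im=c["pixels"]
x0,y0,x1,y1=240,110,335,225
crop=cv2.resize(im[y0:y1,x0:x1],None,fx=5,fy=5,interpolation=cv2.INTER_CUBIC)
cv2.imwrite("pics/crop_top.png",np.clip(crop[...,::-1]*1.6,0,255).astype(np.uint8))
g=cv2.cvtColor(im,cv2.COLOR_RGB2GRAY).astype(float)
# bench mask out: plate dark
print(g[200,270],g[190,262],g[195,290])
b=cv2.GaussianBlur(im,(0,0),1)
gg=cv2.cvtColor(im,cv2.COLOR_RGB2GRAY)
m=np.zeros_like(gg); m[172:222,249:318]=(gg[172:222,249:318]>85)
n,l,s,ce=cv2.connectedComponentsWithStats(m)
for i in range(1,n):
    if s[i,4]>3: print(s[i],ce[i],ray(c,*ce[i],11.5)[:2])
print(gg[176:218:3,258:292:2])
```

```text
53.0 53.0 53.0
[264 190  23  22  99] [274.98989899 203.26262626] [532.36398771 -61.10985056]
[249 208   5   5  18] [250.88888889 210.27777778] [514.47013817   5.54993123]
[313 213   5   4  16] [315.  214.5] [ 499.24161985 -170.33077593]
[249 218  60   4 145] [270.77241379 220.03448276] [486.58689573 -48.50615426]
[[54 54 53 54 53 53 53 54 54 53 55 60 59 53 54 54 54]
 [55 56 64 60 54 54 55 53 53 54 53 60 64 54 53 54 54]
 [54 54 64 58 53 54 54 53 54 54 51 51 68 53 53 53 53]
 [54 53 57 65 54 54 55 54 53 54 53 51 63 55 54 55 54]
 [54 53 52 65 52 53 54 54 54 54 53 49 70 66 53 53 53]
 [55 55 55 76 66 54 55 54 53 53 53 55 78 84 57 53 53]
 [54 54 58 92 80 54 54 54 53 53 53 53 71 95 61 53 53]
 [54 55 56 78 86 60 54 54 55 53 54 53 64 87 70 54 53]
 [53 53 53 73 93 60 53 53 53 53 54 53 56 91 79 54 54]
 [54 53 54 62 88 72 54 53 54 53 54 53 55 78 83 58 53]
 [52 54 53 55 90 78 53 53 52 53 54 53 63 85 83 56 52]
 [53 51 52 53 74 95 86 87 90 90 94 99 94 82 59 50 51]
 [53 53 52 53 53 59 68 66 61 58 53 52 52 53 51 51 52]
 [53 53 52 52 52 53 53 52 52 52 51 52 51 51 51 52 52]]
```

View pics/crop_top.png

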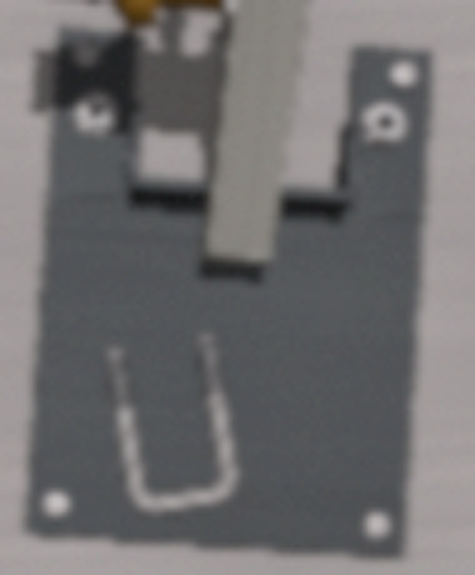

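The crop confirms a grey square-bend U-bolt with threaded legs towards the post, its crown at crop (185,500) and tips at (113,350) and (206,338). Now I'll measure the stand and U-bolt poses.

```bash
cat >> h.py <<'E'
def line(c,gg,rows,lo,hi,z):
    P=[]
    for r in rows:
        w=np.clip(gg[r,lo:hi].astype(float)-57,0,None); P.append(ray(c,(w*np.arange(lo,hi)).sum()/w.sum(),r,z)[:2])
    P=np.array(P); vx,vy,a,b=cv2.fitLine(P.astype(np.float32),cv2.DIST_HUBER,0,.01,.01).ravel(); s=np.sign(vx)
    return np.array([a,b]),np.array([vx,vy])*s,P
E
python3 - <<'E'
from h import *
import pickle
d=pickle.load(open("cams.pkl","rb")); c=d["top"]; gg=cv2.cvtColor(c["pixels"],cv2.COLOR_RGB2GRAY)
def cent(u,v,r,z):
    w=np.clip(gg[v-r:v+r+1,u-r:u+r+1].astype(float)-75,0,None); Y,X=np.mgrid[v-r:v+r+1,u-r:u+r+1]
    return ray(c,(w*X).sum()/w.sum(),(w*Y).sum()/w.sum(),z)[:2]
S=np.array([cent(251,210,4,11),cent(315,214,4,11),cent(320,124,4,11)])
M=np.array([[-155,88],[-155,-88],[95,-88.]])
A=M-M.mean(0);B=S-S.mean(0)
U,sv,V=np.linalg.svd(A.T@B); R=(U@V).T; t=S.mean(0)-R@M.mean(0)
ys=np.arctan2(R[1,0],R[0,0]); print("stand",t,np.degrees(ys),"resid",S-(M@R.T+t))
L=line(c,gg,range(188,207),256,272,13); Rr=line(c,gg,range(188,205),276,294,13)
for q in(L,Rr): print(q[0],np.degrees(np.arctan2(q[1][1],q[1][0])))
cr=[]
for u in range(270,284):
    w=np.clip(gg[203:216,u].astype(float)-57,0,None); cr.append(ray(c,u,(w*np.arange(203,216)).sum()/w.sum(),13)[:2])
cr=np.array(cr); f=np.polyfit(cr[:,1],cr[:,0],1)
yu=np.mean([np.arctan2(q[1][1],q[1][0]) for q in(L,Rr)]); print("crown dir yaw",-np.degrees(np.arctan(f[0])))
n=np.array([-np.sin(yu),np.cos(yu)]); e=np.array([np.cos(yu),np.sin(yu)])
print("leg spacing",(L[0]-Rr[0])@n)
mid=(L[0]@n+Rr[0]@n)/2; xc=cr.mean(0)@e; crown=e*xc+n*mid
# tips
for p in[(262.6,180),(281.2,177.6)]: print("tip len",(ray(c,*p,13)[:2]-crown)@e)
print("ubolt crown",crown,np.degrees(yu)); print("in stand",R.T@(crown-t),np.degrees(yu-ys))
sc=d["scene"]
print("crown in scene (800 frame)",proj(sc,[*crown,13])*800/512,"post foot",proj(sc,[*(R@[-17.5,0]+t),8])*800/512)
g=crown+e*18; print("grasp pt",g)
E
```

```text
stand [661.46774365 -95.51248827] -4.925576529238371 resid [[ 0.1527724   0.2047701 ]
 [-0.06853671 -0.30715776]
 [-0.08423569  0.10238766]]
[548.74963  -34.926445] 8.146998
[548.77136 -86.77526] 8.0157175
crown dir yaw 8.290394234430984
leg spacing 51.336983
tip len 85.59819404565705
tip len 83.88259490292977
ubolt crown [515.85754057 -65.52271906] 8.081358
in stand [-147.6474463    17.37668267] 13.00693511933969
crown in scene (800 frame) [361.04871595 302.41784043] post foot [397.50501028 343.90301386]
grasp pt [533.67879149 -62.99229494]
```

arm_command:
  moves:
    - [[0.028,-0.028,0,0,0,0,1],[0.028,-0.028,0,0,0,0,1],[0.028,-0.028,0,0,0,0,1],[0.028,-0.028,0,0,0,0,1],[0.028,-0.028,0,0,0,0,1],[0.028,-0.028,0,0,0,0,1],[0.028,-0.028,0,0,0,0,1],[0.028,-0.028,0,0,0,0,1]]

```text
clock: 0.9
eef_pos: [330.2, -348.9, 238.5]
tcp_rot: [-3.113, -0.424, 0.0]
wrist_force: [1.9, 0.1, 0.4]
grip_width: 88.3
gripper_force: 0.0
```

arm_command:
  moves:
    - [[0.028,-0.028,0,0,0,0,1],[0.028,-0.028,0,0,0,0,1],[0.028,-0.028,0,0,0,0,1],[0.028,-0.028,0,0,0,0,1],[0.028,-0.028,0,0,0,0,1],[0.028,-0.028,0,0,0,0,1],[0.028,-0.028,0,0,0,0,1],[0.028,-0.028,0,0,0,0,1]]

```text
clock: 1.7
eef_pos: [486.0, -73.4, 238.6]
tcp_rot: [3.113, 0.424, -0.001]
wrist_force: [0.1, -0.1, -0.0]
grip_width: 88.1
gripper_force: 0.0
```

arm_command:
  moves:
    - [[0,0,0,0,0,0.065,0.86],[0,0,0,0,0,0.064,0.86],[0,0,0,0,0.105,0,0.86],[0,0,0,0,0.105,0,0.86],[0,0,0,0,0.105,0,0.86],[0,0,0,0,0.105,0,0.86],[0,0,0,0,0.104,0,0.86],[0,0,0,0,0,0,0.86]]

```text
clock: 2.5
eef_pos: [482.9, -74.1, 236.9]
tcp_rot: [-2.996, -0.211, -0.774]
wrist_force: [-0.1, 0.5, -0.9]
grip_width: 75.9
gripper_force: 0.0
```

```bash
cat >> h.py <<'E'
def goal(p,yaw,tilt):
    o=arm.get_obs(); Rc=Rn.from_rotvec(o["tcp_rot"])
    e=np.array([np.cos(yaw),np.sin(yaw),0]); z=np.array([0,0,1.])
    X=np.cos(tilt)*e+np.sin(tilt)*z; Z=np.sin(tilt)*e-np.cos(tilt)*z
    Rg=Rn.from_matrix(np.c_[X,np.cross(Z,X),Z])
    print("t",o["clock"],"pos",o["eef_pos"].round(1),"F",o["wrist_force"].round(1),"w",round(o["grip_width"],1),"gf",round(o["gripper_force"],1))
    print("shift tool mm",Rc.inv().apply(np.array(p)-o["eef_pos"]).round(1),"turn",(Rc.inv()*Rg).as_rotvec().round(4))
E
python3 -c "
from h import *
goal([490,-69.1,101.6],np.radians(8.1),np.radians(30))
print(Rn.from_rotvec(arm.get_obs()['tcp_rot']).as_matrix().round(3))"
```

```text
t 2.5 pos [482.9 -74.1 236.9] F [-0.1  0.5 -0.9] w 75.9 gf 0.0
shift tool mm [-58.8  -3.2 122.2] turn [-0.0045  0.0175 -0.0022]
[[ 0.866  0.141  0.479]
 [ 0.121 -0.99   0.073]
 [ 0.485 -0.005 -0.875]]
```

arm_command:
  moves:
    - [[-0.02,-0.001,0.04,0,0,0,0.86],[-0.02,-0.001,0.04,0,0,0,0.86],[-0.019,-0.001,0.042,0,0,0,0.86],[0,0,0.035,0,0,0,0.86],[0,0,0.035,0,0,0,0.86],[0,0,0,0,0,0,0.86],[0,0,0,0,0,0,0.86]]

```text
clock: 3.2
eef_pos: [526.0, -53.5, 149.7]
tcp_rot: [-2.939, -0.227, -0.741]
wrist_force: [0.2, 0.0, -0.5]
grip_width: 76.0
gripper_force: 0.0
```

```bash
python3 -c "
from h import *
goal([539.6,-62.1,15],np.radians(8.1),np.radians(30))
for n in('wrist','top'):
    c=arm.read_camera(n); im=c['pixels']
    if n=='top': im=im[150:225,220:320]
    cv2.imwrite(f'pics/{n}1.png',np.clip(1.5*cv2.resize(im[...,::-1],(512,384)),0,255).astype(np.uint8))
a=cv2.hconcat([cv2.imread('pics/wrist1.png'),cv2.imread('pics/top1.png')]);cv2.imwrite('pics/both1.png',cv2.resize(a,(800,300)))
"
```

```text
t 3.2 pos [526.  -53.5 149.7] F [ 0.2  0.  -0.5] w 76.0 gf 0.0
shift tool mm [-53.6  19.1 123.1] turn [-0.0678  0.025  -0.0057]
```

View pics/both1.png

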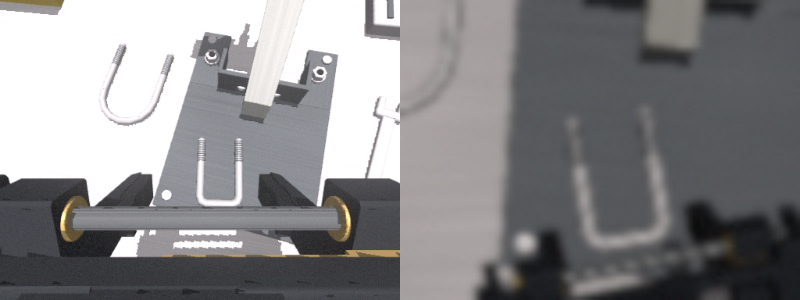

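The wrist view (left half) shows the fingers straddling the U-bolt's line, with its crown at (218,203) and tips at (202,140) and (238,140). The arm stopped short of the commanded pose, so I'll check the joints.

```bash
python3 -c "
from h import *
print(arm.get_obs()['joints'].round(3))"
```

```text
[ 0.172  0.33  -0.037  2.294 -1.303  0.193 -0.024]
```

```bash
python3 -c "
from h import *
from scipy.optimize import least_squares
o=arm.get_obs(); D_=[]
for q,p,rv in[([1.23379667,.53707097,-.00445,1.53872788],[173.73,-625.79,237.96],[-3.11133582,-.423975663,.00048]),(o['joints'],o['eef_pos'],o['tcp_rot'])]: D_.append((q,np.array(p),Rn.from_rotvec(rv).as_matrix()[:,2]))
def res(x):
    h,a,b,D=x; r=[]
    for q,p,z in D_:
        w=p-D*z; s=q[1]+q[3]
        r+=[np.hypot(*w[:2])-a*np.sin(q[1])-b*np.sin(s), w[2]-h-a*np.cos(q[1])-b*np.cos(s)]
    return r
s=least_squares(res,[350,400,400,250]); h,a,b,D=s.x; print(s.x,s.cost)
for R_ in (530,545,600,640,663):
  for T in (0,5,10,15,20,30):
    t=np.radians(T); rw=R_-D*np.sin(t); zw=15+D*np.cos(t)-h; d2=rw*rw+zw*zw
    q4=np.arccos((d2-a*a-b*b)/2/a/b); q2=np.arctan2(rw,zw)-np.arctan2(b*np.sin(q4),a+b*np.cos(q4)); print(R_,T,'q2 %.2f q4 %.2f q6 %.2f'%(q2,q4,np.pi-t-q2-q4))
"
```

```text
[350.40340745 504.89957746 447.50530758 329.75163979] 4.319272202461952e-24
530 0 q2 0.69 q4 1.97 q6 0.49
530 5 q2 0.66 q4 2.04 q6 0.35
530 10 q2 0.64 q4 2.11 q6 0.21
530 15 q2 0.64 q4 2.18 q6 0.07
530 20 q2 0.64 q4 2.24 q6 -0.08
530 30 q2 0.67 q4 2.36 q6 -0.41
545 0 q2 0.70 q4 1.93 q6 0.51
545 5 q2 0.68 q4 2.00 q6 0.38
545 10 q2 0.66 q4 2.07 q6 0.24
545 15 q2 0.65 q4 2.14 q6 0.09
545 20 q2 0.65 q4 2.20 q6 -0.06
545 30 q2 0.68 q4 2.32 q6 -0.38
600 0 q2 0.76 q4 1.78 q6 0.60
600 5 q2 0.73 q4 1.86 q6 0.46
600 10 q2 0.71 q4 1.93 q6 0.32
600 15 q2 0.70 q4 2.00 q6 0.18
600 20 q2 0.69 q4 2.07 q6 0.03
600 30 q2 0.71 q4 2.19 q6 -0.28
640 0 q2 0.81 q4 1.67 q6 0.66
640 5 q2 0.78 q4 1.75 q6 0.52
640 10 q2 0.75 q4 1.83 q6 0.39
640 15 q2 0.73 q4 1.90 q6 0.24
640 20 q2 0.72 q4 1.97 q6 0.10
640 30 q2 0.73 q4 2.10 q6 -0.21
663 0 q2 0.84 q4 1.61 q6 0.70
663 5 q2 0.81 q4 1.69 q6 0.56
663 10 q2 0.78 q4 1.77 q6 0.42
663 15 q2 0.76 q4 1.84 q6 0.28
663 20 q2 0.75 q4 1.91 q6 0.13
663 30 q2 0.75 q4 2.04 q6 -0.17
```

The kinematic fit shows q6 hits its limit with a 30° tilt. I'll use about 5° for the grasp and carry, then do the last push from behind the crown.

```bash
python3 -c "
from h import *
goal([535.7,-62.7,100],np.radians(8.1),np.radians(5))"
```

```text
t 3.3 pos [525.4 -54.3 150.4] F [-0.3 -0.4 -0.1] w 76.3 gf 0.0
shift tool mm [-16.2  13.1  47.8] turn [-0.0666 -0.4124  0.0083]
```

arm_command:
  moves:
    - [[0,0,0,-0.016,-0.103,0.002,0.86],[0,0,0,-0.017,-0.103,0.002,0.86],[0,0,0,-0.017,-0.103,0.002,0.86],[0,0,0,-0.017,-0.103,0.002,0.86],[0,0,0,0,0,0,0.86],[0,0,0,0,0,0,0.86],[0,0,0,0,0,0,0.86]]

```text
clock: 4.0
eef_pos: [527.5, -49.2, 147.9]
tcp_rot: [-3.066, -0.232, -0.31]
wrist_force: [0.4, -0.6, 0.2]
grip_width: 75.5
gripper_force: 0.0
```

```bash
python3 -c "
from h import *
goal([535.7,-62.7,60],np.radians(8.1),np.radians(5))
print(arm.get_obs()['joints'].round(3))"
```

```text
t 4.0 pos [527.5 -49.2 147.9] F [ 0.4 -0.6  0.2] w 75.5 gf 0.0
shift tool mm [-11.8  17.7  86.7] turn [-0.0371 -0.1166  0.0082]
[-0.373  0.422  0.527  2.108 -0.586  0.546 -0.837]
```

arm_command:
  moves:
    - [[0,0,0,-0.018,-0.058,0.004,0.86],[0,0,0,-0.019,-0.058,0.004,0.86],[0,0,0,0,0,0,0.86],[0,0,0,0,0,0,0.86]]

```text
clock: 4.4
eef_pos: [528.0, -49.3, 147.7]
tcp_rot: [-3.125, -0.223, -0.138]
wrist_force: [-0.2, 0.6, -0.1]
grip_width: 75.8
gripper_force: 0.0
```

```bash
python3 -c "
from h import *
goal([535.7,-62.7,60],np.radians(8.1),np.radians(5))
print(arm.get_obs()['joints'].round(3))"
```

```text
t 4.4 pos [528.  -49.3 147.7] F [-0.2  0.6 -0.1] w 75.8 gf 0.0
shift tool mm [-2.  14.4 87.9] turn [ 0.0001 -0.0008  0.0008]
[-0.466  0.483  0.615  2.027 -0.476  0.677 -0.979]
```

Aligned. Next I descend to z=60, check, and go down to the grasp.

arm_command:
  moves:
    - [[-0.001,0.007,0.03,0,0,0,0.86],[-0.001,0.007,0.03,0,0,0,0.86],[0,0,0.028,0,0,0,0.86],[0,0,0,0,0,0,0.86],[0,0,0,0,0,0,0.86]]

```text
clock: 4.9
eef_pos: [535.6, -62.7, 60.6]
tcp_rot: [-3.126, -0.222, -0.136]
wrist_force: [-0.3, -0.5, 0.1]
grip_width: 75.8
gripper_force: 0.0
```

```bash
python3 -c "
from h import *
goal([535.7,-62.7,12.5],np.radians(8.1),np.radians(5))
c=arm.read_camera('wrist'); cv2.imwrite('pics/w2.png',np.clip(1.3*c['pixels'][...,::-1],0,255).astype(np.uint8))"
```

```text
t 4.9 pos [535.6 -62.7  60.6] F [-0.3 -0.5  0.1] w 75.8 gf 0.0
shift tool mm [-4.1 -0.  48. ] turn [0.0011 0.0004 0.0003]
```

View pics/w2.png

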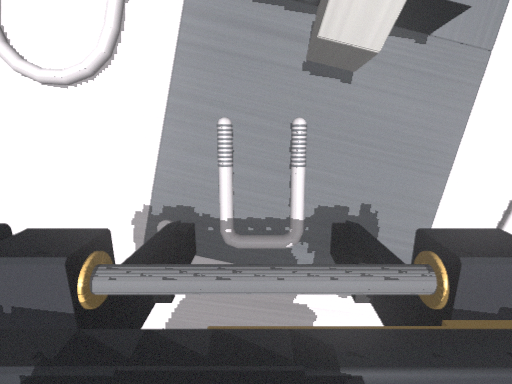

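The U-bolt (cols 220–305) is centred between the fingers (195–331) and aligned with them. Descending and closing.

arm_command:
  moves:
    - [[-0.002,0,0.024,0,0,0,0.86],[-0.002,0,0.016,0,0,0,0.86],[0,0,0.008,0,0,0,0.86],[0,0,0,0,0,0,0.86],[0,0,0,0,0,0,0.86]]

```text
clock: 5.45
eef_pos: [537.4, -62.0, 13.2]
tcp_rot: [-3.126, -0.225, -0.139]
wrist_force: [0.6, -0.5, 0.5]
grip_width: 75.7
gripper_force: 0.0
```

arm_command:
  moves:
    - [[0,0,0,0,0,0,0.6],[0,0,0,0,0,0,0.5],[0,0,0,0,0,0,0.5],[0,0,0,0,0,0,0.5],[0,0,0,0,0,0,0.5],[0,0,0,0,0,0,0.5]]
  force: 30

```text
clock: 6.05
eef_pos: [537.2, -61.9, 12.8]
tcp_rot: [-3.126, -0.225, -0.138]
wrist_force: [-2.4, 1.1, 6.0]
grip_width: 59.4
gripper_force: 30.0
```

```bash
cat >> h.py <<'E'
ST=np.array([661.47,-95.51]); SY=np.radians(-4.93)
def st(x,y,z):
    return [ST[0]+x*np.cos(SY)-y*np.sin(SY),ST[1]+x*np.sin(SY)+y*np.cos(SY),z]
E
python3 -c "
from h import *
goal(st(-115,0,13),SY,np.radians(5))"
```

```text
t 6.05 pos [537.2 -61.9  12.8] F [-2.4  1.1  6. ] w 59.4 gf 30.0
shift tool mm [ 6.2 24.9  0.4] turn [-0.0184 -0.001   0.2289]
```

Gripped. Now lift 1 mm, align with the stand's yaw and middle line, then look.

arm_command:
  moves:
    - [[0,0,-0.001,0,0,0,0.5],[0.002,0.008,0,-0.006,0,0.076,0.5],[0.002,0.008,0,-0.006,0,0.076,0.5],[0.002,0.008,0,-0.006,0,0.076,0.5],[0,0,0,0,0,0,0.5],[0,0,0,0,0,0,0.5]]

```text
clock: 6.65
eef_pos: [543.8, -85.1, 13.5]
tcp_rot: [3.132, -0.13, 0.136]
wrist_force: [-0.6, -0.4, -1.8]
grip_width: 59.3
gripper_force: 30.0
```

Run:
```python
from h import *
goal(st(-115,0,14),SY,np.radians(5))
c=arm.read_camera('wrist'); cv2.imwrite('pics/w3.png',np.clip(1.3*c['pixels'][...,::-1],0,255).astype(np.uint8))
import pickle; pickle.dump(c,open("w3.pkl","wb"))
for x,y,z in[(-115-21.6+89,25.5,14),(-115-21.6+89,-25.5,14),(-17.5,17.5,8),(-17.5,-17.5,8),(17.5,25.5,13.5),(17.5,-25.5,13.5)]: print((x,y,z),proj(c,st(x,y,z)).round(1))
```

```text
t 6.65 pos [543.8 -85.1  13.5] F [-0.6 -0.4 -1.8] w 59.3 gf 30.0
shift tool mm [ 3.2  0.3 -0.3] turn [-0.0003  0.0008  0.0029]
(-47.599999999999994, 25.5, 14) [215.3 107.1]
(-47.599999999999994, -25.5, 14) [314.8 107.3]
(-17.5, 17.5, 8) [231.2  48. ]
(-17.5, -17.5, 8) [299.2  48.2]
(17.5, 25.5, 13.5) [211.9 -34.9]
(17.5, -25.5, 13.5) [319.3 -34.6]
```

View pics/w3.png

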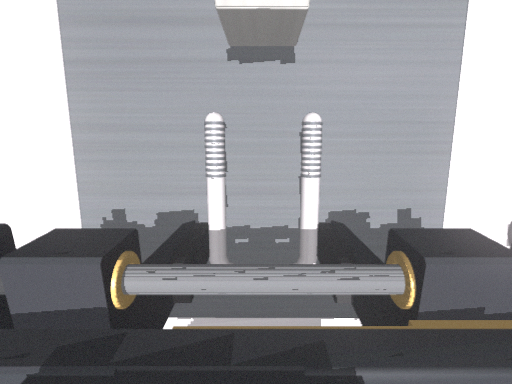

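The wrist view shows the tips at about (215,118) and (312,118), and the foot of the post's front face at about (228–296, 45). I'll measure these more finely.

Run:
```python
from h import *
import pickle
c=pickle.load(open("w3.pkl","rb")); g=cv2.cvtColor(c["pixels"],cv2.COLOR_RGB2GRAY).astype(float)
for r in(15,25,35,42):
    d=np.diff(cv2.GaussianBlur(g,(0,0),1)[r]); a=200+np.argmax(np.abs(d[200:256])); b=270+np.argmax(np.abs(d[270:330])); print("post",r,a+.5,b+.5,(a+b+1)/2,g[r,250])
for r in(125,140,155,185,200,215):
    o=[]
    for lo,hi in((198,234),(294,330)):
        w=np.clip(g[r,lo:hi]-110,0,None); o.append((w*np.arange(lo,hi)).sum()/w.sum())
    print("leg",r,np.round(o,1),round(np.mean(o),2))
print([proj(c,st(x,0,13)).round(1) for x in(-80,-60,-17.5)], g[[140,200],260])
```

```text
post 15 218.5 305.5 262.0 99.0
post 25 221.5 302.5 262.0 97.0
post 35 225.5 299.5 262.5 94.0
post 42 227.5 297.5 262.5 93.0
leg 125 [213.7 312.4] 263.07
leg 140 [215.6 312.8] 264.19
leg 155 [214.2 311.9] 263.09
leg 185 [214.9 311.5] 263.19
leg 200 [214.8 311.1] 262.94
leg 215 [215.5 310.2] 262.86
[array([264.8, 170.1]), array([265. , 131.9]), array([265.3,  44.8])] [128. 127.]
```

arm_command:
  moves:
    - [[0.014,-0.0005,0.0012,0,0,0,0.5],[0.014,0,0.0012,0,0,0,0.5],[0.014,0,0.0012,0,0,0,0.5],[0.012,0,0.001,0,0,0,0.5],[0.009,0,0.0008,0,0,0,0.5],[0,0,0,0,0,0,0.5],[0,0,0,0,0,0,0.5]]

```text
clock: 7.4
eef_pos: [606.5, -90.1, 13.5]
tcp_rot: [3.132, -0.133, 0.135]
wrist_force: [-0.3, 0.6, -1.9]
grip_width: 59.3
gripper_force: 30.0
```

Run:
```python
from h import *
goal(st(-28.4,0,13.5),SY,np.radians(5))
c=arm.read_camera('wrist'); s=arm.read_camera('scene')
a=cv2.resize(s['pixels'][170:270,190:310],(480,400),interpolation=cv2.INTER_CUBIC)
cv2.imwrite('pics/w4.png',cv2.resize(np.clip(1.3*cv2.hconcat([cv2.resize(c['pixels'],(480,400)),a])[...,::-1],0,255).astype(np.uint8),(800,333)))
```

```text
t 7.4 pos [606.5 -90.1  13.5] F [-0.3  0.6 -1.9] w 59.3 gf 30.0
shift tool mm [26.7  0.7  2.3] turn [-0.0004  0.001   0.0013]
```

View pics/w4.png

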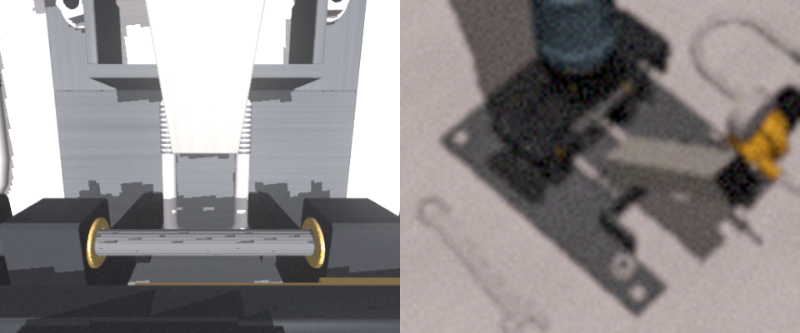

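Left half: legs at cols 169 and 242, symmetric about the post (175–236), with the tips just before the back plate. Inserting.

arm_command:
  moves:
    - [[0.005,0,0.0004,0,0,0,0.5],[0.005,0,0.0004,0,0,0,0.5],[0.005,0,0.0004,0,0,0,0.5],[0.005,0,0.0004,0,0,0,0.5],[0,0,0,0,0,0,0.5]]

```text
clock: 8.0
eef_pos: [628.1, -92.0, 14.0]
tcp_rot: [3.132, -0.133, 0.138]
wrist_force: [-0.0, -0.1, -2.8]
grip_width: 59.4
gripper_force: 30.0
```

Free insertion. A little more, then release and back off.

arm_command:
  moves:
    - [[0.004,0,0.0004,0,0,0,0.5],[0,0,0.0005,0,0,0,0.5],[0,0,0,0,0,0,0.6],[0,0,0,0,0,0,0.75],[0,0,0,0,0,0,0.85],[0,0,0,0,0,0,0.85],[0,0,0,0,0,0,0.85]]

```text
clock: 8.7
eef_pos: [631.3, -92.4, 13.5]
tcp_rot: [3.132, -0.134, 0.137]
wrist_force: [0.7, 0.4, -0.2]
grip_width: 74.6
gripper_force: 0.0
```

arm_command:
  moves:
    - [[-0.002,0,-0.015,0,0,0,0.85],[-0.004,0,-0.02,0,0,0,0.85],[-0.025,0,-0.01,0,0,0,0.85],[-0.035,0,-0.003,0,0,0,0.4],[0,0,0,0,0,0,0],[0,0,0,0,0,0,0],[0,0,0,0,0,0,0],[0,0,0,0,0,0,0]]

```text
clock: 9.5
eef_pos: [562.8, -86.5, 55.8]
tcp_rot: [3.132, -0.133, 0.139]
wrist_force: [0.6, 0.7, -0.2]
grip_width: 36.8
gripper_force: 0.0
```

Run:
```python
from h import *
goal(st(-85,0,13),SY,np.radians(5))
c=arm.read_camera('wrist'); cv2.imwrite('pics/w5.png',np.clip(1.3*c['pixels'][...,::-1],0,255).astype(np.uint8))
print(proj(c,st(-50,0,13)),proj(c,st(-85,0,13)))
```

```text
t 9.5 pos [562.8 -86.5  55.8] F [ 0.6  0.7 -0.2] w 36.8 gf 0.0
shift tool mm [10.3  0.5 43.9] turn [-0.     -0.0013  0.0014]
[264.7906331  148.10956613] [264.69478193 198.81264188]
```

View pics/w5.png

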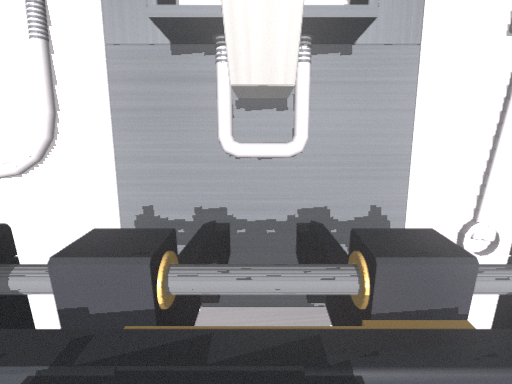

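The bolt sits straight with its legs in the holes and crown centre at (264,150), as predicted. Now I descend behind the crown with the fingers shut and push.

arm_command:
  moves:
    - [[0.01,0.0005,0.02,0,0,0,0],[0,0,0.016,0,0,0,0],[0,0,0.008,0,0,0,0],[0,0,0,0,0,0,0],[0,0,0,0,0,0,0],[0,0,0,0,0,0,0]]

```text
clock: 10.15
eef_pos: [575.4, -88.2, 13.0]
tcp_rot: [3.132, -0.134, 0.138]
wrist_force: [-0.7, 0.4, 0.1]
grip_width: 0.7
gripper_force: 0.0
```

arm_command:
  moves:
    - [[0.009,0,0.0008,0,0,0,0],[0.009,0,0.0008,0,0,0,0],[0.006,0,0.0005,0,0,0,0],[0.005,0,0.0005,0,0,0,0],[0.005,0,0.0005,0,0,0,0],[0,0,0,0,0,0,0]]

```text
clock: 10.75
eef_pos: [610.0, -91.1, 12.3]
tcp_rot: [3.132, -0.133, 0.138]
wrist_force: [-0.7, -0.2, -0.0]
grip_width: 0.3
gripper_force: 0.3
```

```bash
python3 -c "
from h import *
goal(st(-37,0,13),SY,np.radians(5))"
```

```text
t 10.75 pos [610.  -91.1  12.3] F [-0.7 -0.2 -0. ] w 0.3 gf 0.3
shift tool mm [14.7  0.   0.6] turn [ 0.0001 -0.0007  0.001 ]
```

arm_command:
  moves:
    - [[0.005,0,0.0003,0,0,0,0],[0.004,0,0.0003,0,0,0,0],[0.003,0,0.0002,0,0,0,0],[0,0,0,0,0,0,0]]

```text
clock: 11.15
eef_pos: [622.1, -92.0, 12.7]
tcp_rot: [3.132, -0.133, 0.138]
wrist_force: [0.5, 0.8, 0.4]
grip_width: 0.3
gripper_force: 0.0
```

arm_command:
  moves:
    - [[0.002,0,0.0002,0,0,0,0],[0,0,0,0,0,0,0]]

```text
clock: 11.35
eef_pos: [623.3, -92.2, 12.6]
tcp_rot: [3.132, -0.133, 0.137]
wrist_force: [-1.7, 0.4, 0.2]
grip_width: 0.6
gripper_force: 0.5
```

arm_command:
  moves:
    - [[0.0015,0,0.0001,0,0,0,0],[0,0,0,0,0,0,0]]

```text
clock: 11.55
eef_pos: [624.4, -92.3, 12.5]
tcp_rot: [3.132, -0.134, 0.136]
wrist_force: [-2.2, -0.0, 1.4]
grip_width: 0.2
gripper_force: 1.1
```

arm_command:
  moves:
    - [[0.0015,0,0.0001,0,0,0,0],[0,0,0,0,0,0,0]]

```text
clock: 11.75
eef_pos: [624.9, -92.4, 12.4]
tcp_rot: [3.133, -0.134, 0.133]
wrist_force: [-6.5, 0.8, 4.1]
grip_width: 0.6
gripper_force: 2.8
```

arm_command:
  moves:
    - [[0.001,0,0.0001,0,0,0,0],[0,0,0,0,0,0,0]]

```text
clock: 11.95
eef_pos: [625.1, -92.4, 12.3]
tcp_rot: [3.133, -0.134, 0.13]
wrist_force: [-9.1, 0.8, 6.7]
grip_width: 0.6
gripper_force: 4.2
```

The push has met a firm stop at the expected home position. Backing off to look.

arm_command:
  moves:
    - [[-0.008,0,-0.0005,0,0,0,0],[-0.02,0,0,0,0,0,0],[-0.015,0,-0.02,0,0,0,0],[-0.03,0,-0.035,0,0,0,0],[0,0,0,0,0,0,0],[0,0,0,0,0,0,0]]

```text
clock: 12.55
eef_pos: [551.0, -85.7, 62.3]
tcp_rot: [3.132, -0.133, 0.141]
wrist_force: [1.1, 0.5, -0.5]
grip_width: 0.5
gripper_force: 0.0
```

Run:
```python
from h import *
goal(st(-100,0,70),SY,np.radians(5))
c=arm.read_camera('wrist'); t=arm.read_camera('top')
a=cv2.resize(t['pixels'][110:225,225:340],(400,400),interpolation=cv2.INTER_CUBIC)
cv2.imwrite('pics/w6.png',cv2.resize(np.clip(1.3*cv2.hconcat([cv2.resize(c['pixels'],(533,400)),a])[...,::-1],0,255).astype(np.uint8),(800,343)))
for p in[(-22.5,0,13),(-27.5,0,13),(-27.5,20,13),(-17.5,0,8)]: print(p,proj(c,st(*p))*800/933*533/512)
```

```text
t 12.55 pos [551.  -85.7  62.3] F [ 1.1  0.5 -0.5] w 0.5 gf 0.0
shift tool mm [11.5  0.3 -6.7] turn [-0.0005 -0.0028  0.0009]
(-22.5, 0, 13) [236.04321614  79.78672291]
(-27.5, 0, 13) [236.03471646  86.65395509]
(-27.5, 20, 13) [209.79006792  86.64944781]
(-17.5, 0, 8) [236.0205022   74.25990872]
```

View pics/w6.png

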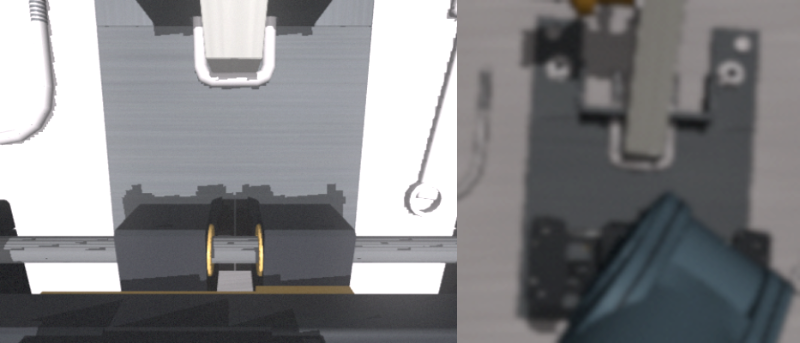

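The crown is at (236,80), touching the post's foot and symmetric, with its outer edge at row ≈86 against 86.7 predicted for home. I'll check squareness numerically before handing in.

Run:
```python
from h import *
c=arm.read_camera('wrist'); g=cv2.GaussianBlur(cv2.cvtColor(c['pixels'],cv2.COLOR_RGB2GRAY),(0,0),.7).astype(float)
R,y=ST,SY
for u in(245,255,265,275,285):
    d=np.diff(g[60:120,u]); b=60+np.argmin(d)+.5; a=60+np.argmax(d)+.5
    w=ray(c,u,b,13)[:2]-ST; Q=np.array([[np.cos(SY),np.sin(SY)],[-np.sin(SY),np.cos(SY)]])
    print(u,a,b,"outer edge in stand",(Q@w).round(1))
    if u==265: print(g[66:108:2,u].round())
for r in(60,70):
    for lo,hi in((205,245),(285,325)):
        s=g[r,lo:hi]; print(r,lo+np.argmax(np.diff(s)),lo+np.argmin(np.diff(s)))
```

```text
245 88.5 64.5 outer edge in stand [-6.9 13.1]
255 87.5 64.5 outer edge in stand [-6.9  6.4]
265 86.5 64.5 outer edge in stand [-6.9 -0.2]
[ 99.  93.  93.  94.  93.  93.  93.  96. 117. 123. 152. 227. 201. 173.
 137.  91.  87. 119. 123. 121. 120.]
275 85.5 64.5 outer edge in stand [-6.9 -6.8]
285 88.5 64.5 outer edge in stand [ -6.9 -13.5]
60 217 228
60 296 307
70 217 230
70 294 307
```

```bash
python3 -c "
from workcell import arm
print(arm.sign_off())"
```

```text
the job is handed in; nothing more can be done
None
```

The U-bolt is round the post with both legs through the back plate and its crown against the post (within about 1 mm of home on camera); the arm is clear, nothing else was seen to move, and the job is handed in after about 13 s of the 51 s, though sign-off returned no verdict.

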